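# Show the blue brush to the inspection camera

### The arm

A 7-joint arm with a two-finger parallel gripper is mounted at the origin on the work surface; the furniture and walls round the work are solid. World frame = base frame: x ahead of the robot, y to its left, z up, the work surface at z = 0. Lengths are in m, angles in rad, forces in N, time in s.
With the tool pointing down it reaches from about 0.4 to 0.875 m from the base axis. Payload 6.5 kg.
Tool frame: the origin (TCP) lies midway between the tips of the shut fingers; the grasp point (between the pads) lies grasp_offset behind it (grasp_offset is the distance from the TCP to the grasp point, in m); z points along the fingers, y is the line along which they close (so a half turn about z gives the same grasp; the last joint's range is limited). The gripper opens to 85 mm and grips with 20 to 120 N. Pads are 22 mm wide; open, the fingers measure 114 mm over their backs; the gripper's body (76 mm by 85 mm) begins 54 mm behind the grasp point. The pads swing forward as they close: fully open they stand 13 mm farther back than shut.
Start: joints at [1.28, 0.536, -0.004, 1.538, 0.003, 1.067, -0.071], TCP at [0.145, -0.634, 0.231] pointing down, gripper open.
Joint ranges: [-2.7, 2.7], [-0.37, 2.16], [-1.27, 1.26], [0.24, 2.4], [-1.31, 4.45], [0.19, 1.91], [-2.76, 2.76]. Speed limits (rad/s): [2.39, 2.39, 3.14, 3.14, 3.14, 3.14, 3.14].

### API

Orientations are given as a unit quaternion [x, y, z, w].
In Python, from station import observe, capture, calibration, sign_off, look_for, regions_of, place_of, grasp_offset gives the robot as it stands.
- The arm moves only by the shell command python3 -m handwheel 'ROWS' [OPENING] [FORCE]. ROWS is JSON, one flat list of numbers, 6 for each row, row after row: the shift along the tool's x, y, z as a fraction of full scale, then the turn, a rotation vector about the tool's x, y, z as a fraction of full scale. A call has 1 to 10 rows; each row is the pose to reach, as a shift and turn from the pose commanded when the call began, along the tool's axes at that moment, turning the shorter way round; what a row does not reach only later rows make up. Full scale, the value 1, is 60 cm for a shift and 360 degrees for a turn. A row lasts 1/10 s, in which the tool goes at most 50 mm and 8.59 degrees, less where a joint would pass 70% of its speed; a pose out of reach is approached as far as the arm can. A call with a number of a shift or a turn outside -1 to 1 is refused whole. A call with a gripper value outside its range is refused whole. OPENING is the opening, from -1 (shut) to 1 (fully open), set as the call begins (- or left out, the last holds). The fingers move at their own pace and stop on an object; FORCE is the grip in N (left out, the last holds). Time passes only in rows, so rows that repeat a pose let the fingers close. It gives the time, the measured TCP pose, the force, the opening and the grip force at its end, in the units of the state.
- observe(): the state, without advancing time (a new reading comes with each control period).
- capture(name): name is "scene" or "top"; returns the picture (384x512x3 uint8, blue, green, red); there is no depth.
- calibration(name): a dict with "camera_matrix" (3x3 intrinsics, pixels), "k1" (the pictures are not rectified: a ray, as slopes to the right and down, at radius r is drawn at 1 + k1 r^2 times it, then the intrinsics apply), "rvec" (rotation vector, rad) and "tvec" (3), from world to camera coordinates, as OpenCV has them. Camera axes: x right, y down, z forward; pixel columns grow to the right and rows downward; lengths in m; the calibration is good to about 2 mm. A picture is of the moment at which its call begins. calibration takes no time and is no camera call.
- sign_off(): hands the job in; it is judged then, once.
Trained networks look in the newest picture that a camera, given by its name, has taken for a name from the list of things; names that differ only in an ending like _2 or _b are one class to them, and where a whole thing is asked for, a point or a joint stands for the part that bears it (a point fixed in the world has none). Each returns a list of dicts, best first, with "p" (0 to 1); they miss things now and then, are a little off and sometimes report something else, mostly with a low value. They report only what shows in the picture. A call takes as long as a camera call. They do not tell look-alikes from the thing itself.
- look_for(camera, thing): "extent" ([centre column, centre row, width, height] in pixels, round what is visible of it).
- regions_of(camera, thing): "pixels" (384x512 bool, what is visible of it) and "extent" ([centre column, centre row, width, height] in pixels, round what is visible of it).
- place_of(camera, thing): "pixel" ([column, row] in pixels: a listed point, or the origin of a listed thing).
The state is a dict: "clock": time; "joint_pos": joint angles; "qvel": joint speeds; "joint_efforts": joint torques, N m; "tool_pos": TCP position; "orientation": TCP orientation; "ft_force": force on the tool from outside, world axes, zero at the start; "ft_torque": the same for the moment, N m; "opening": opening from 0.0 (shut) to 1.0 (fully open); "grasp_force": force on a finger pad.
Only numpy, scipy, OpenCV 4.12 (cv2) and the standard library are available. Lean on these libraries where they do the work, as an engineer would, in place of code of your own. Each camera call takes 0.05 s, during which the arm holds its last target. There are 200 camera calls.

### The job

Lift the blue-handled brush off the wooden brush rest and show its bristles to the inspection camera: hold it by the handle in the air, bristle ends midway between the two red beads of the camera's focus fork, the brush pointing straight into the lens along the camera's tilted line of sight, with the brush's flat width in line with the two beads. Leave the other brushes and the things on the table where they are and do not touch the camera or its fork. The program finishes while the gripper is still holding the brush there, motionless.

Things in the scene. Friction and masses are not known exactly. Their poses are not given: they have to be found in the camera images.
- blue_brush: Flat brush, blue handle, 186 long, 26 wide, 15 thick, about 60 g, lying flat on the rest. Origin: mid-length, under the ferrule. -x points to the bristle ends, y across the width, z up. In mm: bristles x -90 to -52, ferrule -52 to -24 (25 wide, z 0 to 15), broad handle -23 to +31 (22 wide, z 2 to 14; grip here, it balances near x 0), thin handle end to +93 (13 wide).
- bristle_tip (a point): Middle of the bristle ends of the blue brush: x -90, y 0, z +7 in the brush's frame (mm). Axes as the brush's.
- brush_rest: Fixed wooden rest, origin under its centre, mm. Two rails along its y, 270 long, 16 thick, at x +50 (55 high, under the ferrules) and x -50 (57 high, under the handles), open to the table between. Three places at y -85, 0, +85 hold the brushes in any order, bristles to the rest's +x (away from the robot). Dowels 8 thick rise 16 above the rails at y -127, -42, 42, 127.
- camera_head: Camera head: grey box 55x54x50 with a black lens, on a black carrier on an upright aluminium post; its height, turn and tilt vary. Origin: tilt pivot, centre of the box. It looks along its own -x, towards the robot's side and 15 to 35 degrees below level; y is level, parallel to the line of the two beads; z is square to both, upward. It keeps its pose unless pushed hard.
- lens (a point): Centre of the camera's lens front, 65 mm along the head's -x from its origin (lens barrel 40 mm diameter). Axes as the head's.
- focus (a point): Midpoint of the two red beads of the focus fork, on the line of sight, 80 mm before the lens (145 mm along the head's -x from its origin): the bristle ends belong here. Beads 12 mm across, 50 mm to either side along the head's y, on 4 mm steel prongs that run back to the lens. Axes as the head's.
- camera_stand: Stand of the inspection camera, fixed: steel base plate 120x130x14, post 18 mm thick and 434 high at its middle; origin under the post on the table; the head stands on its -x side. Includes carrier, head and fork.
- red_brush: Flat brush with a red handle, 206 x 41 x 15, loose on the rest; origin and axes as the blue brush's. Leave it.
- black_brush: Flat brush with a black handle and red paint on the bristles, 186 x 25 x 15, loose on the rest; origin and axes as the blue brush's. Leave it.
- chalk_tray: Open card tray of chalks, 120 x 90 x 22, loose on the table, origin under its centre. Leave it.
- masking_tape: Roll of masking tape lying flat, 103 across, 25 high, loose, origin under its centre. Leave it.
- gouache_1: Paint jar with blue band and white lid, 61 across, 74 high, loose, origin under its centre. Leave it.
There are look-alikes about, which are no part of the job. Leave any green look-alike of the blue_brush alone.

How it is judged:
On the way:
1. the blue brush is lifted clear of the rest in the gripper (height (world z) of blue_brush above 0.1 m and contact force between blue_brush and the fingers above 1 N and contact force between blue_brush and brush_rest below 0.05 N), for 0.2 s.
At the end, for the whole second after the job is handed in: The gripper holds the blue brush by its handle, motionless, clear of rest, table and camera; bristle ends within 25 mm of the midpoint of the beads, length within 0.2 rad of the line of sight, handle away from the lens, width within 0.26 rad of the line of the beads (all of step 1 and distance between bristle_tip and focus below 0.025 m and angle between the x axis of blue_brush and the x axis of camera_head, either way round below 0.2 rad and angle between the y axis of blue_brush and the y axis of camera_head, either way round below 0.26 rad and x of blue_brush in the frame of focus below -0.06 m and x of the grasp point in the frame of blue_brush above -0.03 m and contact force between blue_brush and camera_stand below 0.05 N and linear speed of blue_brush below 0.02 m/s and angular speed of blue_brush below 0.2 rad/s); the arm keeps its last pose, push and grip.
It fails at once if another brush or a thing on the table is moved by more than 20 mm (distance of any of red_brush, black_brush, chalk_tray, masking_tape, gouache_1 from where it was at the start of the episode above 0.02 m).
It fails at once if the camera, its stand or its fork is bumped (more than 2 N) (contact force between camera_stand and anything else above 2 N).
It also fails if it takes over 35 s, if anything falls off the work surface, if the arm or the gripper's body presses on something with over 40 N, if the wrist force passes 120 N, or if a joint passes its speed limit or range.

## Working session

There is one attempt and no reset: what is moved stays moved. The work goes in short steps, Python scripts to look and compute and a shell command to move; the robot and the scene stay as the last step left them, time stands still between calls to the robot, and variables do not carry over. Pictures are saved under pics/ and viewed, at most 10 in all, crops included, and the job is handed in when it is done.

```bash
ls; mkdir -p pics; python3 - <<'E'
from station import *
import cv2,numpy as np
print(observe()); print(grasp_offset)
for c in("scene","top"):
    im=capture(c); cv2.imwrite(f"pics/{c}0.png",im)
    k=calibration(c); print(k, (-cv2.Rodrigues(np.array(k["rvec"]))[0].T@np.array(k["tvec"]).reshape(3)))
    for t in("blue_brush","bristle_tip","brush_rest","lens","focus","camera_head"):
        print(c,t,[(np.round(d["pixel"],1).tolist(),round(d["p"],2)) for d in place_of(c,t)][:4])
E
```

```text
pics
{'clock': 0.0, 'joint_pos': array([ 1.27978779,  0.53716272, -0.00445242,  1.53885519,  0.00259205,
        1.06731076, -0.07120885]), 'qvel': array([ 0.00086633,  0.00030703, -0.00046297, -0.00090821,  0.00016977,
       -0.0002872 , -0.0003769 ]), 'joint_efforts': array([ 1.27937951e-04, -5.83418727e+01,  1.04856994e+00, -2.59103984e+01,
        1.23014741e-02,  9.67997534e-03,  8.40493648e-07]), 'tool_pos': array([ 0.1447509 , -0.63303402,  0.23042219]), 'orientation': array([ 9.93684931e-01,  1.12202983e-01, -1.53029282e-04, -8.51481803e-04]), 'ft_force': array([-0.1977924 , -0.02634494, -0.12501293]), 'ft_torque': array([ 0.00530181,  0.01583478, -0.07453639]), 'grasp_force': 0.0, 'opening': 0.9991968292147612}
0.0187
{'camera_matrix': array([[384.90821768,   0.        , 257.45717101],
       [  0.        , 384.90821768, 193.01056274],
       [  0.        ,   0.        ,   1.        ]]), 'k1': -0.010480152215823553, 'rvec': array([ 0.9803324 , -2.32836369,  1.19759554]), 'tvec': array([0.4385765 , 0.36560079, 1.11178311])} [-0.17582143  0.80169137  0.94257772]
scene blue_br
[... 227 characters left out ...]
, 164.8], 0.63)]
scene focus [([242.7, 175.9], 0.74)]
scene camera_head [([209.7, 148.3], 0.59)]
{'camera_matrix': array([[420.37534762,   0.        , 255.77511202],
       [  0.        , 420.37534762, 195.11328561],
       [  0.        ,   0.        ,   1.        ]]), 'k1': -0.11584117967589673, 'rvec': array([ 2.17253463, -2.22235736,  0.06519442]), 'tvec': array([0.0368371 , 0.57337493, 1.36142805])} [0.50119914 0.0333057  1.38970942]
top blue_brush [([327.7, 219.0], 0.61), ([241.8, 223.3], 0.52)]
top bristle_tip [([335.7, 190.7], 0.88), ([221.2, 210.3], 0.68)]
top brush_rest [([325.5, 217.8], 0.97), ([146.3, 188.8], 0.24)]
top lens [([216.9, 165.7], 0.87)]
top focus []
top camera_head []
```

View pics/scene0.png

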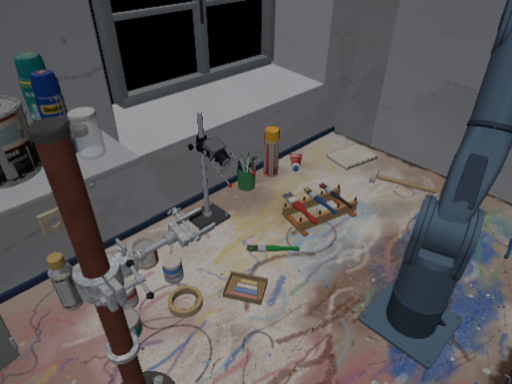

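View pics/top0.png

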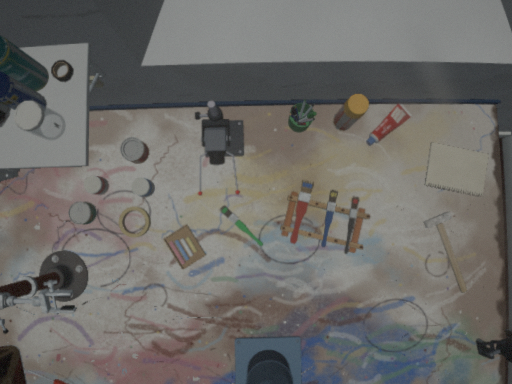

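The scene view shows the rest near (320,208) with red, blue and black brushes, a green look-alike on the table at (272,248), and the camera head at (213,150). In the top view the blue brush is the middle one at (330,217) and the beads are at (199,193) and (238,192). Next I'll look at enlarged crops.

```bash
python3 - <<'E'
import cv2,numpy as np
s=cv2.imread("pics/scene0.png");t=cv2.imread("pics/top0.png")
def c(im,x,y,w=66,h=50,f=6): return cv2.resize(im[y:y+h,x:x+w],None,fx=f,fy=f,interpolation=cv2.INTER_CUBIC)
a=np.vstack([np.hstack([c(s,185,140),c(s,286,175)]),np.hstack([c(t,188,150),c(t,295,175,66,50)])])
print(a.shape);cv2.imwrite("pics/crops.png",a)
for n,im,b in(("s",s,(220,150,245,200)),("t",t,(190,150,250,205))):
    p=im.astype(int);m=(p[...,2]-np.maximum(p[...,1],p[...,0])>45).astype(np.uint8)
    k=np.zeros_like(m);k[b[1]:b[3],b[0]:b[2]]=1
    r=cv2.connectedComponentsWithStats(m*k);print(n,r[2][1:].tolist(),r[3][1:].round(1).tolist())
E
```

```text
(600, 792, 3)
s [[228, 183, 4, 4, 11]] [[229.8, 184.8]]
t [[236, 191, 3, 3, 9], [198, 192, 4, 3, 8]] [[237.0, 192.0], [199.5, 193.0]]
```

View pics/crops.png

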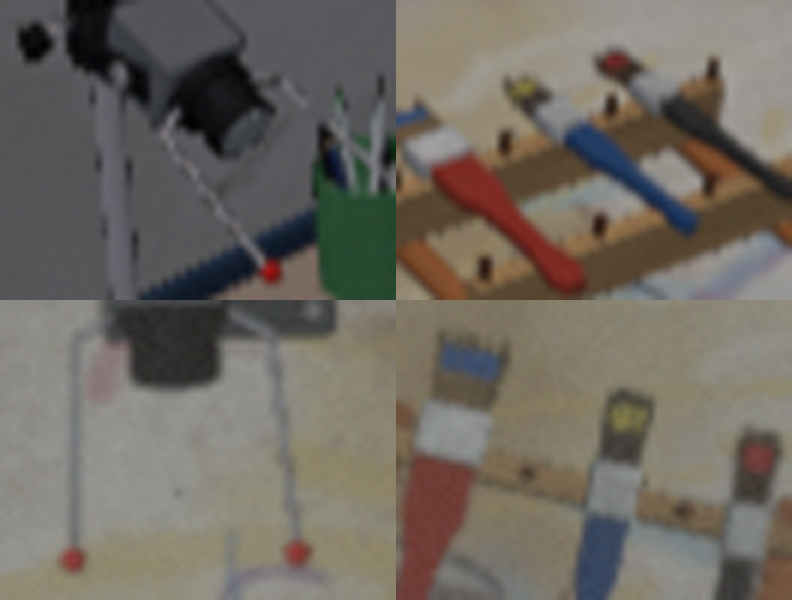

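Crops: scene bead 1 is at (229.8,184.8), and the second prong runs towards about (250,177) in front of the green pot. The blue brush's tip is at about (305,190) in the scene view and (335,190.5) in the top view. Next I'll fit the poses of the brush and the camera head.

```bash
cat > h.py <<'E'
import numpy as np,cv2
from station import calibration
from scipy.optimize import least_squares
from scipy.spatial.transform import Rotation as R
K={n:calibration(n) for n in("scene","top")}
def proj(n,P):
    k=K[n];D=np.array([k["k1"],0,0,0.])
    return cv2.projectPoints(np.atleast_2d(P).astype(float),np.array(k["rvec"]),np.array(k["tvec"]),k["camera_matrix"],D)[0][:,0]
def tri(a,b):
    f=lambda X:np.r_[proj("scene",X)[0]-a,proj("top",X)[0]-b]
    r=least_squares(f,[.55,0,.1]);return r.x,r.fun
E
python3 - <<'E'
from h import *
from station import *
s=cv2.imread("pics/scene0.png");t=cv2.imread("pics/top0.png")
p=s.astype(int);m=(p[...,2]-np.maximum(p[...,1],p[...,0])>25).astype(np.uint8);k=m*0;k[150:195,222:262]=1
r=cv2.connectedComponentsWithStats(m*k);print(r[2][1:].tolist(),r[3][1:].round(1).tolist())
for n,im,b in(("s",s,(300,185,345,225)),("t",t,(315,200,345,252))):
    p=im.astype(int);m=(p[...,0]-p[...,2]>25).astype(np.uint8);k=m*0;k[b[1]:b[3],b[0]:b[2]]=1
    r=cv2.connectedComponentsWithStats(m*k);i=1+np.argmax(r[2][1:,4]);ys,xs=np.where(r[1]==i)
    q=np.c_[xs,ys].astype(float);c=q.mean(0);d=np.linalg.svd(q-c)[2][0];u=(q-c)@d
    print(n,len(q),(c+d*u.min()).round(1),(c+d*u.max()).round(1),c.round(1))
x,f=tri([229.8,184.8],[199.5,193]);print("beadL",x.round(4),f.round(2))
for g in ([.55,.02,.2],):
    print("cand R")
for z in np.arange(x[2]-.01,x[2]+.011,.01): # bead R on its top ray at bead-L height
    r=least_squares(lambda X:proj("top",[X[0],X[1],z])[0]-[237,192],[.5,0]);X=np.r_[r.x,z];print(X.round(4),np.linalg.norm(X-x).round(4),proj("scene",X).round(1))
E
```

```text
[[251, 162, 3, 8, 14], [252, 171, 4, 4, 13], [228, 183, 4, 5, 16], [243, 193, 1, 1, 1]] [[252.1, 165.9], [253.2, 172.5], [229.7, 184.9], [243.0, 193.0]]
s 96 [314.8 196. ] [334.9 212.1] [323.7 203.1]
t 133 [329.9 211.6] [323.  245.2] [327.  225.7]
beadL [0.5697 0.1757 0.2733] [ 0.2   0.03 -0.13 -0.12]
cand R
[0.5704 0.0757 0.2633] 0.1005 [[253.3 175.1]]
[0.5698 0.0754 0.2733] 0.1003 [[253.5 172.5]]
[0.5692 0.075  0.2833] 0.1012 [[253.7 169.9]]
```

```bash
python3 - <<'E'
import cv2,numpy as np
s=cv2.imread("pics/scene0.png")
cv2.imwrite("pics/c2.png",cv2.resize(s[145:195,200:265],None,fx=12,fy=12,interpolation=cv2.INTER_CUBIC))
E
```

```text
(no output)
```

View pics/c2.png

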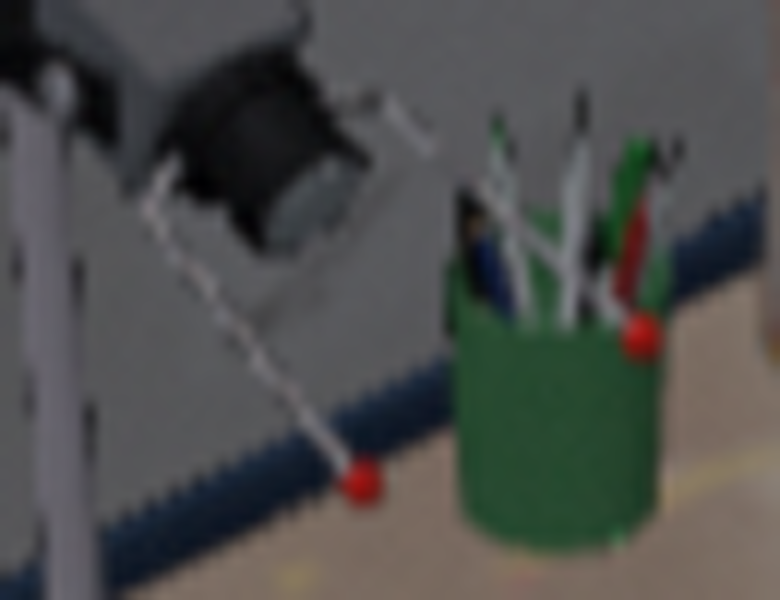

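Second bead is at (253.2,172.5), matching the prediction exactly; the lens front centre is at about (225.8,162.1). Focus is (0.570, 0.1256, 0.273) with a yaw of about 0.

```bash
python3 - <<'E'
from h import *
F=np.array([.5698,.1256,.2733])
for a in range(10,41,5):
    th=np.radians(a);L=F+.08*np.array([np.cos(th),0,np.sin(th)]);o=F+.145*np.array([np.cos(th),0,np.sin(th)])
    print(a,proj("scene",[L,o]).round(1).tolist(),proj("top",[L,o]).round(1).tolist())
obs={"scene":{-.09:(305.3,190),-.0235:(314.8,196),.093:(334.9,212.1)},"top":{-.09:(334.8,190.3),-.0235:(329.9,211.6),.093:(323,245.2)}}
for x in(-.09,-.0235,.093): print(x,*[v.round(3) for v in tri(obs["scene"][x],obs["top"][x])])
def f(q):
    X,Y,Z,a=q;o=[]
    for n in obs:
        for x,u in obs[n].items():
            P=np.array([X+x*np.cos(a),Y+x*np.sin(a),Z+.008]);o.append(proj(n,P)[0]-u)
    return np.concatenate(o)
r=least_squares(f,[.52,-.17,.06,3.1],loss="soft_l1");print(r.x.round(4),f(r.x).round(1))
E
```

```text
10 [[225.4, 165.2], [212.6, 154.9]] [[217.2, 162.3], [216.4, 137.6]]
15 [[225.6, 163.6], [212.9, 152.0]] [[217.0, 162.6], [216.0, 137.7]]
20 [[226.0, 162.0], [213.5, 149.2]] [[216.8, 163.0], [215.6, 138.3]]
25 [[226.4, 160.6], [214.2, 146.5]] [[216.6, 163.7], [215.3, 139.3]]
30 [[227.0, 159.3], [215.2, 144.1]] [[216.4, 164.7], [214.9, 140.8]]
35 [[227.7, 158.2], [216.3, 141.9]] [[216.2, 165.8], [214.5, 142.7]]
40 [[228.6, 157.1], [217.7, 139.9]] [[216.0, 167.2], [214.2, 145.1]]
-0.09 [ 0.583 -0.23   0.048] [ 0.238  0.001 -0.126 -0.144]
-0.0235 [ 0.516 -0.208  0.065] [ 0.831 -0.009 -0.444 -0.52 ]
0.093 [ 0.408 -0.185  0.059] [-0.155  0.006  0.085  0.104]
[ 0.4955 -0.206   0.0507  2.9044] [-0.1 -1.9  0.7  0.5  0.2  0.6 -0.3 -0.5  0.3 -1.4 -0.3  0.9]
```

```bash
cat >> h.py <<'E'
def rows(P,Rt):
    from station import observe
    s=observe();R0=R.from_quat(s["orientation"]);Rt=R.from_matrix(Rt)
    d=R0.inv().apply(np.array(P)-s["tool_pos"]);w=(R0.inv()*Rt).as_rotvec()
    print("shift",(d/.6).round(4),"turn",(w/2/np.pi).round(4),"mm",(d*1e3).round(),"deg",np.degrees(w).round(1))
def down(a): # tool x at world angle a, z down
    return np.array([[np.cos(a),np.sin(a),0],[np.sin(a),-np.cos(a),0],[0,0,-1]])
def tilt(th): return np.array([[np.cos(th),0,np.sin(th)],[0,-1,0],[np.sin(th),0,-np.cos(th)]])
YAW=2.9044-np.pi
E
python3 - <<'E'
from h import *
x,f=tri([212.5,162.1],[200.5,156.7]);d=x-[.5697,.1757,.2733];print(x.round(3),f.round(1),d.round(3),np.degrees(np.arctan2(d[2],d[0])))
rows([.4916,-.205,.20],down(YAW))
E
```

```text
[0.661 0.167 0.311] [ 0.1  0.  -0.  -0. ] [ 0.092 -0.009  0.037] 22.113391914334105
shift [ 0.7225 -0.5676  0.0522] turn [ 0.     -0.      0.0735] mm [ 434. -341.   31.] deg [ 0.  -0.  26.5]
```

```bash
python3 -m handwheel '[0.36,-0.28,0,0,0,0.037, 0.36,-0.28,0,0,0,0.037, 0.36,-0.28,0,0,0,0.037, 0.36,-0.28,0,0,0,0.037, 0.36,-0.28,0,0,0,0.037, 0.7225,-0.5676,0.0522,0,0,0.0735, 0.7225,-0.5676,0.0522,0,0,0.0735, 0.7225,-0.5676,0.0522,0,0,0.0735, 0.7225,-0.5676,0.0522,0,0,0.0735, 0.7225,-0.5676,0.0522,0,0,0.0735]' 0.2 40
python3 - <<'E'
from h import *
rows([.4916,-.205,.20],down(YAW))
E
```

```text
clock: 1.7
tool_pos: [0.4571, -0.2478, 0.206]
orientation: [0.993, -0.118, 0.0, 0.0]
ft_force: [1.1, -0.9, -0.7]
opening: 0.601
grasp_force: 0.0
shift [ 0.0391 -0.0829  0.0101] turn [ 0.0001 -0.0001  0.    ] mm [ 23. -50.   6.] deg [ 0. -0.  0.]
```

```bash
python3 -m handwheel '[0.039,-0.083,0.01,0,0,0, 0.039,-0.083,0.01,0,0,0, 0.039,-0.083,0.01,0,0,0, 0.039,-0.083,0.01,0,0,0]'
python3 - <<'E'
from h import *
from station import *
rows([.4916,-.205,.20],down(YAW)); rows([.4916,-.205,.04],down(YAW))
a=capture("scene");b=capture("top")
c=lambda i,x,y:cv2.resize(i[y:y+100,x:x+66*2],None,fx=3,fy=3,interpolation=cv2.INTER_CUBIC)
cv2.imwrite("pics/hov.png",np.hstack([c(a,250,120),c(b,265,150)]))
E
```

```text
clock: 2.1
tool_pos: [0.4896, -0.2079, 0.1999]
orientation: [0.993, -0.119, -0.0, 0.0]
ft_force: [0.7, 0.1, -0.3]
opening: 0.601
grasp_force: 0.0
shift [ 0.0021 -0.0054 -0.0002] turn [ 0.0001  0.0001 -0.0002] mm [ 1. -3. -0.] deg [ 0.1  0.  -0.1]
shift [ 0.0022 -0.0056  0.2665] turn [ 0.0001  0.0001 -0.0002] mm [  1.  -3. 160.] deg [ 0.1  0.  -0.1]
```

View pics/hov.png

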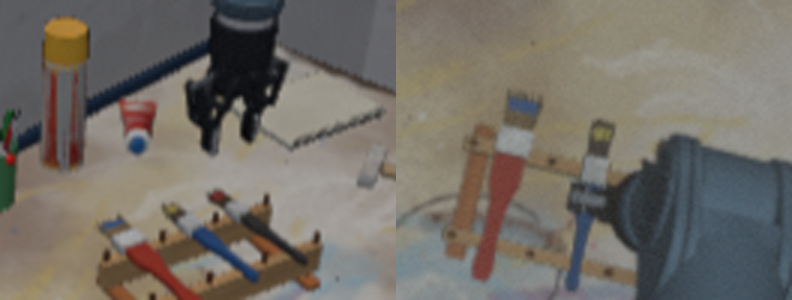

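The open gripper hovers over the blue brush's broad handle, aligned (top view (590,190) in the crop). Descending.

```bash
python3 -m handwheel '[0,-0.002,0.05,0,0,0, 0,-0.002,0.1,0,0,0, 0.001,-0.003,0.14,0,0,0, 0.001,-0.003,0.17,0,0,0, 0.001,-0.003,0.2,0,0,0, 0.001,-0.003,0.2,0,0,0, 0.001,-0.003,0.2,0,0,0]'
python3 - <<'E'
from h import *
rows([.4916,-.205,.04],down(YAW))
E
```

```text
clock: 2.9
tool_pos: [0.491, -0.206, 0.0802]
orientation: [0.993, -0.119, -0.0, 0.0]
ft_force: [0.5, 0.5, 0.2]
opening: 0.598
grasp_force: 0.0
shift [ 0.0006 -0.0018  0.0671] turn [ 0.0001  0.     -0.0002] mm [ 0. -1. 40.] deg [ 0.   0.  -0.1]
```

```bash
python3 -m handwheel '[0,0,0.03,0,0,0, 0,0,0.05,0,0,0, 0,0,0.067,0,0,0, 0,0,0.067,0,0,0, 0,0,0.067,0,0,0]'; python3 -m handwheel '[0,0,0,0,0,0, 0,0,0,0,0,0, 0,0,0,0,0,0, 0,0,0,0,0,0, 0,0,0,0,0,0, 0,0,0,0,0,0, 0,0,0,0,0,0, 0,0,0,0,0,0]' -1 40
```

```text
clock: 3.4
tool_pos: [0.4915, -0.205, 0.0398]
orientation: [0.993, -0.118, -0.0, 0.0]
ft_force: [-0.4, -0.6, 0.5]
opening: 0.603
grasp_force: 0.0
clock: 4.2
tool_pos: [0.4919, -0.2049, 0.0403]
orientation: [0.993, -0.118, 0.0, 0.0]
ft_force: [0.4, 1.5, 5.5]
opening: 0.238
grasp_force: 39.1
```

```bash
python3 -m handwheel '[0,0,-0.02,0,0,0, 0,0,-0.06,0,0,0, 0,0,-0.12,0,0,0, 0,0,-0.19,0,0,0, 0,0,-0.26,0,0,0, 0,0,-0.33,0,0,0, 0,0,-0.36,0,0,0, 0,0,-0.36,0,0,0, 0,0,-0.36,0,0,0, 0,0,-0.36,0,0,0]' - 60
python3 - <<'E'
from h import *
from station import *
a=capture("scene");b=capture("top")
c=lambda i,x,y:cv2.resize(i[y:y+100,x:x+66*2],None,fx=3,fy=3,interpolation=cv2.INTER_CUBIC)
cv2.imwrite("pics/lift.png",np.hstack([c(a,250,120),c(b,265,150)]))
th=np.radians(22);T=tilt(th);F=np.array([.5698,.1256,.2733])
s=observe();R0=R.from_quat(s["orientation"]).as_matrix();tp=R0.T@(np.array([.4955,-.206,0])+ -.09*np.array([np.cos(2.9044),np.sin(2.9044),0])-s["tool_pos"]);
# tip in tool frame: x from fit, y 0, z: brush at rest z .055, tcp .040 at grip
t=np.array([tp[0],tp[1],-(.055+.007-.0403)]);print("tip in tool",t.round(4))
P=F-T@t;print("final",P.round(4));back=P-.08*T[:,0];print(back)
rows(back,T)
E
```

```text
clock: 5.2
tool_pos: [0.4903, -0.2046, 0.2543]
orientation: [0.993, -0.118, -0.001, -0.0]
ft_force: [-0.7, 0.5, -1.7]
opening: 0.233
grasp_force: 58.4
tip in tool [ 0.0959  0.0003 -0.0217]
final [0.489  0.1259 0.2172]
[0.41482284 0.12590522 0.18728096]
shift [-0.2516 -0.5058  0.1125] turn [ 0.0071  0.0613 -0.0373] mm [-151. -303.   67.] deg [  2.6  22.1 -13.4]
```

View pics/lift.png

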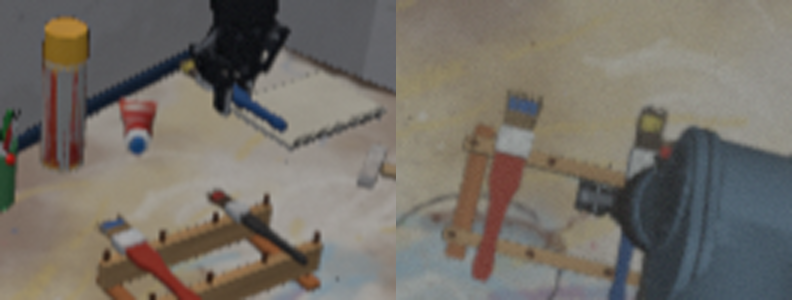

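Brush is held level in the gripper and the other brushes are unmoved. Moving to the standoff behind the fork.

```bash
python3 -m handwheel '[-0.02,-0.04,0.01,0,0.01,-0.005, -0.05,-0.1,0.02,0.002,0.02,-0.01, -0.085,-0.17,0.035,0.003,0.03,-0.02, -0.12,-0.24,0.05,0.004,0.04,-0.03, -0.155,-0.31,0.07,0.005,0.05,-0.033, -0.19,-0.38,0.085,0.006,0.0613,-0.0373, -0.225,-0.45,0.1,0.0071,0.0613,-0.0373, -0.2516,-0.5058,0.1125,0.0071,0.0613,-0.0373, -0.2516,-0.5058,0.1125,0.0071,0.0613,-0.0373, -0.2516,-0.5058,0.1125,0.0071,0.0613,-0.0373]'
python3 -m handwheel '[0,0,0,0,0,0, 0,0,0,0,0,0, 0,0,0,0,0,0]'
python3 - <<'E'
from h import *
from station import *
T=tilt(np.radians(22));P=np.array([.489,.1259,.2172]);rows(P-.08*T[:,0],T);rows(P,T)
s=observe();Rm=R.from_quat(s["orientation"]).as_matrix();X=s["tool_pos"]+Rm@[.0959,0.0003,-.0217]
a=capture("scene");b=capture("top");print("tip exp",X,proj("scene",X),proj("top",X),[d["pixel"] for c in("scene","top") for d in place_of(c,"bristle_tip")])
c=lambda i,x,y:cv2.resize(i[y:y+100,x:x+100],None,fx=4,fy=4,interpolation=cv2.INTER_CUBIC)
cv2.imwrite("pics/back.png",np.hstack([c(a,200,130),c(b,170,140)]))
E
```

```text
clock: 6.3
tool_pos: [0.4146, 0.1293, 0.1873]
orientation: [0.981, 0.003, 0.191, -0.001]
ft_force: [0.4, -0.0, -0.2]
opening: 0.228
grasp_force: 58.6
clock: 6.6
tool_pos: [0.4161, 0.1243, 0.1881]
orientation: [0.981, -0.001, 0.192, 0.001]
ft_force: [-0.1, 0.0, -1.4]
opening: 0.23
grasp_force: 58.6
shift [-0.0025 -0.0027  0.0005] turn [ 0.0004 -0.0004 -0.0002] mm [-2. -2.  0.] deg [ 0.1 -0.1 -0.1]
shift [ 0.1308 -0.0029  0.0009] turn [ 0.0004 -0.0004 -0.0002] mm [78. -2.  1.] deg [ 0.1 -0.1 -0.1]
tip exp [0.49676491 0.12390721 0.24434884] [[258.69368433 195.67247529]] [[220.14616215 219.8202606 ]] [[258.8, 196.0], [246.9, 246.3], [220.4, 208.5], [221.4, 221.4]]
```

View pics/back.png

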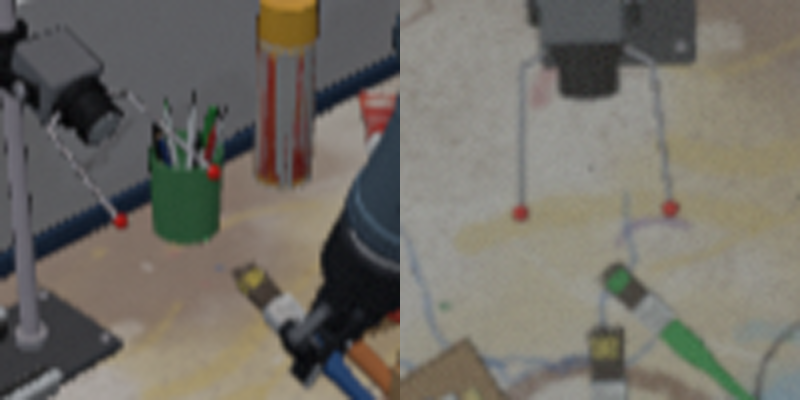

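The tip sits at about (260.5,197) in the scene view and (221.2,222) in the top view, slightly short of the expected position, and points at the lens between the beads.

```bash
python3 - <<'E'
from h import *
from station import *
x,f=tri([260.2,197],[221.2,221.7]);print(x,f);F=np.array([.5698,.1256,.2733])
s=observe();Rm=R.from_quat(s["orientation"]).as_matrix();print("tip tool",Rm.T@(x-s["tool_pos"]),"need tool mm",Rm.T@(F-x)*1e3, Rm.T@(F-x)/.6)
E
```

```text
[0.49180926 0.12164275 0.24071748] [ 0.13825883  0.01024383 -0.08517439 -0.08888018]
tip tool [ 0.08987886  0.00330166 -0.02001276] need tool mm [84.51769319 -4.00469858 -0.74675423] [ 0.14086282 -0.0066745  -0.00124459]
```

```bash
python3 -m handwheel '[0.01,-0.005,0,0,0,0, 0.03,-0.005,0,0,0,0, 0.05,-0.005,0,0,0,0, 0.07,-0.005,0,0,0,0, 0.09,-0.005,0,0,0,0, 0.11,-0.005,0,0,0,0, 0.125,-0.005,0,0,0,0, 0.135,-0.005,0,0,0,0, 0.139,-0.005,0,0,0,0, 0.139,-0.005,0,0,0,0]'
python3 -m handwheel '[0,0,0,0,0,0, 0,0,0,0,0,0, 0,0,0,0,0,0, 0,0,0,0,0,0, 0,0,0,0,0,0]'
python3 - <<'E'
from h import *
from station import *
s=observe();Rm=R.from_quat(s["orientation"]).as_matrix();X=s["tool_pos"]+Rm@[.091,.0018,-.021];print("tip err mm",(X-[.5698,.1256,.2733])*1e3,s["qvel"].round(3))
a=capture("scene");b=capture("top")
c=lambda i,x,y:cv2.resize(i[y:y+80,x:x+80],None,fx=5,fy=5,interpolation=cv2.INTER_CUBIC)
cv2.imwrite("pics/fin.png",np.hstack([c(a,200,140),c(b,180,145)]))
print(proj("scene",[.5698,.1256,.2733]),proj("top",[.5698,.1256,.2733]))
E
```

```text
clock: 7.8
tool_pos: [0.4932, 0.1286, 0.2196]
orientation: [0.981, 0.0, 0.192, 0.001]
ft_force: [0.4, -0.3, -0.8]
opening: 0.229
grasp_force: 58.6
clock: 8.3
tool_pos: [0.4931, 0.1286, 0.2196]
orientation: [0.981, 0.0, 0.192, 0.001]
ft_force: [-0.4, -1.2, -0.6]
opening: 0.227
grasp_force: 58.6
tip err mm [-0.34721852  1.30642266  0.08619893] [ 0.001  0.001  0.001 -0.001  0.    -0.001  0.   ]
[[242.01466671 178.52925298]] [[218.13636158 192.42370069]]
```

View pics/fin.png

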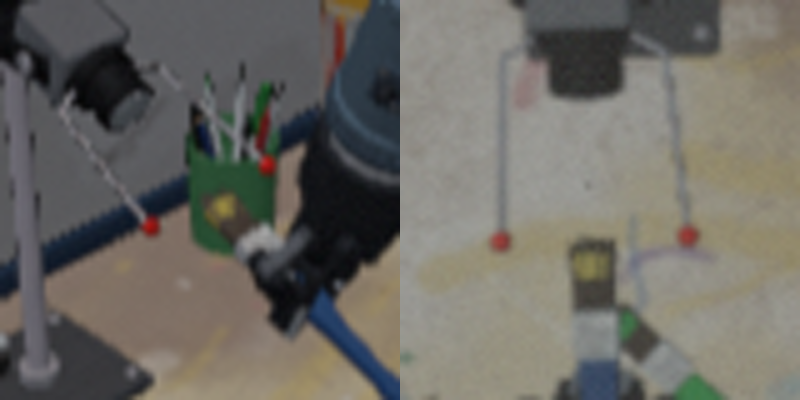

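The bristle ends sit on the midpoint of the beads in both views (scene crop (208,197), top crop (593,240)), aligned and motionless.

```bash
python3 -c "
from station import *
print(sign_off())"
```

```text
the job is handed in; nothing more can be done
None
```

The job is handed in with the gripper holding the blue brush still by its handle, bristle ends within a few mm of the bead midpoint in both views and the brush pointing into the lens at about 22° tilt; the sign-off returned no verdict.

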